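# Run a slide block round the bent guide rod to its stop

### The job

Pick up the blue slide block, thread its bore onto the free end of the bent guide rod and slide it along, turning it with the bend, until it bears firmly against the red stop collar on the far straight; then let go and leave it touching the collar. Work by feel: do not wrench the rod, do not push the collar along (it is only lightly clamped, and where it sits is not measured), and leave the other things on the bench alone.

Things in the scene. Friction and masses are not known exactly. Their poses are not given: they have to be found in the camera images.
- block_center (a point): Blue metal slide block, loose, about 0.18 kg: 28 mm long (its x), 36 wide (its y), 36 high (its z), lying on the bench at the start. A round 17.6 mm bore runs right through its middle along x, with 2 mm chamfers; both ends are alike. The point is the block's centre, on the bore's axis, 18 mm above its underside. Take it across its width (fingers closing along its y).
- guide: Bent steel guide rod, 14 mm thick, level, 110 mm above the bench on a post; fixed, rigid. Origin: on the bench, straight below the centre of the bend, z up. The rod's axis in this frame (mm): round free end at x -45, y -90; straight along +x to x 0, y -90; quarter circle of radius 90 about the origin to x 90, y 0; straight along +y to a clamp block (34 x 30 x 40, top at z 130) that begins at y 118.
- rod_tip (a point): The free end of the guide rod, on the rod's axis (a fixed point of the guide; its x runs along the rod into the first straight). The block fits on the rod with about 1.8 mm of play each way on the straights and 1.4 mm in the bend; rubbing takes some newtons.
- bend_end (a point): Point on the rod's axis where the bend ends and the last straight begins; the straight runs along its +y. On it sits a red stop collar, 29 mm in diameter, 14 long; the face that the block meets is somewhere between 45 and 80 mm from this point: it differs each time and is not measured. The collar holds against about 20 N along the rod and shifts under more.
- flanged_bushing: Bystander: grey steel bushing with a foot flange, standing, 32 mm across and 34 mm high; origin at the centre of its underside.
- guide_pin: Bystander: ground steel pin lying on the bench, 18 mm thick, 85 mm long (its y); origin at the middle of its underside.
- paste_tin: Bystander: open dark green tin, 59 mm across and 30 mm high; origin at the centre of its underside.
There are look-alikes about, which are no part of the job. Several things look just like the part that bears block_center: the one meant starts farthest to the robot's right.

How it is judged (in metres and radians):
On the way, in this order (a step that is already met when the one before it is completed fails the run):
1. the block is threaded on the first straight of the rod (x of block_center in the frame of guide between -0.035 and 0.02 m and y of block_center in the frame of guide between -0.097 and -0.08 m and z of block_center in the frame of guide between 0.103 and 0.117 m and angle between the x axis of block_center and the x axis of guide, either way round below 0.3 rad), for 0.1 s.
2. the block has come round the bend onto the last straight (y of block_center in the frame of guide above 0 m and x of block_center in the frame of guide between 0.083 and 0.097 m and z of block_center in the frame of guide between 0.103 and 0.117 m and angle between the x axis of block_center and the y axis of guide, either way round below 0.15 rad), for 0.05 s.
3. the block bears against the stop collar with at least 3 N (contact force between slide_block and collar above 3 N), for 0.2 s.
At the end, for the whole second after the job is handed in: The block hangs on the last straight of the rod, in line with it (within 0.15 rad), at most 4 mm from the red collar, at rest and released; the collar is within 4 mm of where it was (x of block_center in the frame of guide between 0.083 and 0.097 m and z of block_center in the frame of guide between 0.103 and 0.117 m and angle between the x axis of block_center and the y axis of guide, either way round below 0.15 rad and y of block_center in the frame of collar above -0.018 m and distance of collar from where it was at the start of the episode below 0.004 m and linear speed of slide_block below 0.01 m/s); the robot touches nothing.
It fails at once if the collar is pushed more than 4 mm along the rod (distance of collar from where it was at the start of the episode above 0.004 m).
It fails at once if the block is forced against the rod or collar with more than 30 N (contact force between slide_block and guide above 30 N).
It fails at once if a bystander is moved by more than 20 mm (distance of any of flanged_bushing, guide_pin, paste_tin from where it was at the start of the episode above 0.02 m).
It also fails if it takes over 70 s, if anything falls off the work surface, if the arm or the gripper's body presses on something with over 40 N, if the wrist force passes 120 N, or if a joint passes its speed limit or range.

### The arm

A 6-joint arm with a two-finger parallel gripper is mounted at the origin on the work surface; the furniture and walls round the work are solid. World frame = base frame: x ahead of the robot, y to its left, z up, the work surface at z = 0. Lengths are in m, angles in degrees, forces in N, time in s.
With the tool pointing down it reaches from about 0.375 to 0.9 m from the base axis. Payload 3.1 kg.
Tool frame: the origin (TCP) lies at the very end of the fingers, on their centre line; the grasp point (between the pads) lies 19 mm behind it; z points along the fingers, y is the line along which they close (so a half turn about z gives the same grasp; the last joint's range is limited). The gripper opens to 87 mm and grips with 3 to 60 N. Pads are 19 mm wide; open, the fingers measure 117 mm over their backs; the gripper's body (75 mm by 190 mm) begins 51 mm behind the grasp point.
Start: joints at [65.059, 30.224, 82.088, -0, 67.689, -10.227], TCP at [0.159, 0.604, 0.223] pointing down, gripper open.
Joint ranges: [-176.69, 176.69], [-43.24, 126.21], [12.49, 139.97], [-82, 262], [0, 151.66], [-163.58, 163.58]. Speed limits (degrees/s): [159.86, 159.86, 180, 180, 180, 180].

### API

Orientations are given as a 3x3 rotation matrix whose columns are the frame's x, y, z axes.
In Python, from rig import * gives the robot as it stands.
- The arm moves only by the tool jog_arm, never from a script. Its arguments are lists of equal length, an entry for each row: "delta_pos": the shift along the world's x, y, z in cm, a list of three; "turn": the turn about the world's z in degrees; "grip": the closure, from 0 (fully open) to 1 (shut). In form: {"delta_pos": [[x, y, z], ...], "turn": [turn, ...], "grip": [grip, ...]}. A call has 1 to 12 rows; each row is the pose to reach, as a shift and turn from the pose commanded when the call began; what a row does not reach only later rows make up. A row lasts 1/8 s, in which the tool goes at most 62.5 mm and 10.7 degrees, less where a joint would pass 70% of its speed; a pose out of reach is approached as far as the arm can. A call with a gripper value outside its range is refused whole. The fingers move at their own pace and stop on an object; the grip force is fixed at half the most. Time passes only in rows, so rows that repeat a pose let the fingers close. It gives the time, the measured TCP pose, the force, the opening and the grip force at its end, in the units of the state.
- read_state(): the state, without advancing time (a new reading comes with each control period).
- capture(name): name is "scene" or "top"; returns a dict with "color" (420x560x3 uint8, blue, green, red), "fovy" (degrees; the focal length in pixels is half the picture's height over the tangent of half this angle, whatever the lens; pixels are square), "cx", "cy" (the principal point, pixels), "camera_from_world" (4x4, takes a point from world to camera coordinates). Camera axes: x right, y up, looking along -z (the intrinsics and any distortion apply to the point x, -y, -z); pixel columns grow to the right and rows downward; lengths in m; the calibration is good to about 2 mm. A picture is of the moment at which its call begins. There is no depth.
- hand_in(): hands the job in; it is judged then, once.
The state is a dict: "time_s": time; "joint_positions": joint angles; "qvel": joint speeds; "tau": joint torques, N m; "position": TCP position; "tcp_rot": TCP orientation; "force": force on the tool from outside, world axes, zero at the start; "moment": the same for the moment, N m; "opening": opening from 0.0 (shut) to 1.0 (fully open); "grasp_force": force on a finger pad.
Only numpy, scipy, OpenCV 4.12 (cv2) and the standard library are available. Lean on these libraries where they do the work, as an engineer would, in place of code of your own. Each camera call takes 0.05 s, during which the arm holds its last target. There are 200 camera calls.

## Working session

There is one attempt and no reset: what is moved stays moved. The work goes in short steps, Python scripts to look and compute and a tool call to move; the robot and the scene stay as the last step left them, time stands still between calls to the robot, and variables do not carry over. Pictures are saved under pics/ and viewed, at most 10 in all, crops included, and the job is handed in when it is done.

Besides the shell and the picture viewer there is one more tool, called after ">>>" as name(argument=value, ...) on one line, values as JSON. jog_arm: Moves the arm, as the interface text tells. Its arguments: {"type":"object","properties":{"delta_pos":{"type":"array"},"turn":{"type":"array"},"grip":{"type":"array"}},"required":["delta_pos","turn","grip"]}

```bash
mkdir -p pics
cat > h.py <<'E'
from rig import *
import numpy as np, cv2
E
python3 - <<'E'
from h import *
for n in("scene","top"):
    c=capture(n); cv2.imwrite(f"pics/{n}0.png",c["color"]); print(n,{k:(np.round(v,4).tolist() if not isinstance(v,str) else v) for k,v in c.items() if k!="color"})
s=read_state();print(s)
E
```

```text
scene {'fovy': 45.3959, 'cx': 278.6093, 'cy': 216.6653, 'camera_from_world': [[0.5727, -0.8198, -0.0038, -0.3164], [0.463, 0.3196, 0.8267, -0.3534], [-0.6765, -0.4752, 0.5626, -0.9555], [0.0, 0.0, 0.0, 1.0]]}
top {'fovy': 49.9767, 'cx': 287.6616, 'cy': 212.6372, 'camera_from_world': [[-0.0145, -0.9999, -0.0071, 0.0532], [0.9877, -0.0155, 0.1556, -0.5897], [-0.1557, -0.0048, 0.9878, -1.0077], [0.0, 0.0, 0.0, 1.0]]}
{'time_s': 0.1, 'joint_positions': array([ 6.50593202e+01,  3.02709205e+01,  8.21485229e+01, -8.90164315e-04,
        6.76891354e+01, -1.02263840e+01]), 'qvel': array([ 0.04506367, -0.21369902,  0.00133802, -0.0139795 ,  0.07229054,
        0.11425569]), 'tau': array([-2.86263330e-04, -4.40984881e+01, -1.77152199e+01,  6.34371140e-02,
        5.33203140e-02, -4.21264781e-05]), 'position': array([0.1584369 , 0.60391204, 0.22170154]), 'tcp_rot': array([[-9.67205783e-01,  2.53992827e-01, -7.86074280e-04],
       [ 2.53993839e-01,  9.67204299e-01, -1.72439416e-03],
       [ 3.22310675e-04, -1.86750203e-03, -9.99998204e-01]]), 'force': array([-0.16808708, -0.01235659, -0.05539006]), 'moment': array([ 0.00825467, -0.00955425,  0.05404072]), 'grasp_force': 0.0, 'opening': 1.0033687768075419}
```

View pics/scene0.png

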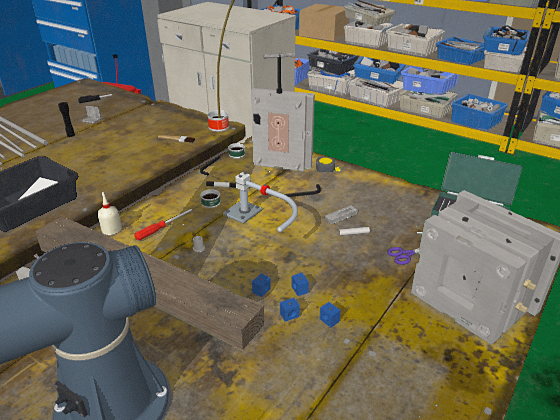

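View pics/top0.png

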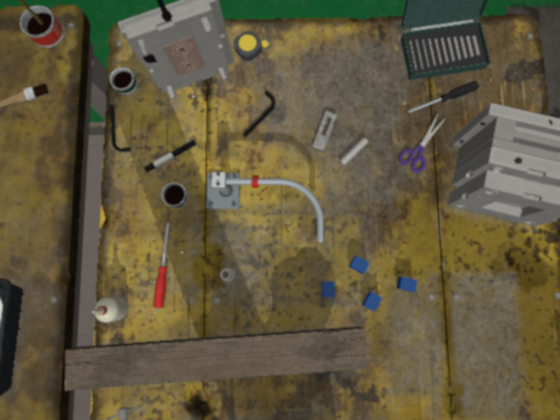

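The scene view shows four blue blocks at about (262,285), (300,284), (291,310) and (331,315), with the bent rod near (265,195). In the top view, +x is up and +y is left. The block farthest right is at (407,284), the rod tip at (320,240) and the red collar at (255,182).

```bash
cat >> h.py <<'E'
def ray(c,uv):
    uv=np.atleast_2d(uv).astype(float); f=210/np.tan(np.radians(c["fovy"])/2)
    d=np.c_[(uv[:,0]-c["cx"])/f,-(uv[:,1]-c["cy"])/f,-np.ones(len(uv))]
    M=c["camera_from_world"];R=M[:3,:3];return -R.T@M[:3,3], d@R
def onz(c,uv,z):
    o,d=ray(c,uv); return o+d*((z-o[2])/d[:,2])[:,None]
def proj(c,P):
    M=c["camera_from_world"];p=np.atleast_2d(P)@M[:3,:3].T+M[:3,3];f=210/np.tan(np.radians(c["fovy"])/2)
    return np.c_[c["cx"]-f*p[:,0]/p[:,2],c["cy"]+f*p[:,1]/p[:,2]]
def blue(im):
    h=cv2.cvtColor(im,cv2.COLOR_BGR2HSV); return cv2.inRange(h,(100,120,40),(130,255,255))
def red(im):
    h=cv2.cvtColor(im,cv2.COLOR_BGR2HSV); return cv2.inRange(h,(0,170,80),(6,255,255))|cv2.inRange(h,(172,170,80),(180,255,255))
E
python3 - <<'E'
from h import *
T=capture("top");S=capture("scene")
print(proj(T,read_state()["position"]),proj(S,read_state()["position"]))
for n,c,roi in(("T",T,(200,160,440,320)),("S",S,(180,160,360,340))):
    im=c["color"];x0,y0,x1,y1=roi
    for mn,m in(("b",blue(im)),("r",red(im))):
        k,l,st,ce=cv2.connectedComponentsWithStats(m)
        for i in range(1,k):
            if st[i,4]>15 and x0<ce[i,0]<x1 and y0<ce[i,1]<y1:
                print(n,mn,ce[i].round(1),st[i], onz(c,ce[i],.036 if mn=="b" else .11).round(4))
h=cv2.resize(T["color"][160:320,200:440],None,fx=3.3,fy=3.3,interpolation=cv2.INTER_CUBIC);cv2.imwrite("pics/t1.png",h)
h=cv2.resize(S["color"][170:340,190:360],None,fx=3.5,fy=3.5,interpolation=cv2.INTER_CUBIC);cv2.imwrite("pics/s1.png",h)
E
```

```text
[[-18.64459317 437.90030847]] [[-17.21489383 177.10311309]]
T b [358.9 264.3] [350 257  18  16 175] [[ 0.4682 -0.1189  0.036 ]]
T b [406.7 283.8] [398 277  18  14 187] [[ 0.4221 -0.2271  0.036 ]]
T b [327.5 289. ] [322 282  12  15 171] [[ 0.4128 -0.0447  0.036 ]]
T b [371.7 300.8] [364 292  17  18 192] [[ 0.3849 -0.1451  0.036 ]]
T r [254.5 183.7] [252 181   6   6  28] [[0.6466 0.1166 0.11  ]]
S b [299.7 283.8] [292 273  17  23 289] [[ 0.4501 -0.132   0.036 ]]
S b [260.6 284.8] [252 274  18  23 305] [[ 0.3953 -0.0587  0.036 ]]
S b [289.1 309.1] [280 298  19  23 342] [[ 0.3672 -0.1578  0.036 ]]
S b [329.4 314.2] [320 302  20  25 361] [[ 0.4043 -0.2389  0.036 ]]
S r [263.9 189.3] [260 185  10  10  55] [[0.6496 0.1169 0.11  ]]
```

View pics/t1.png

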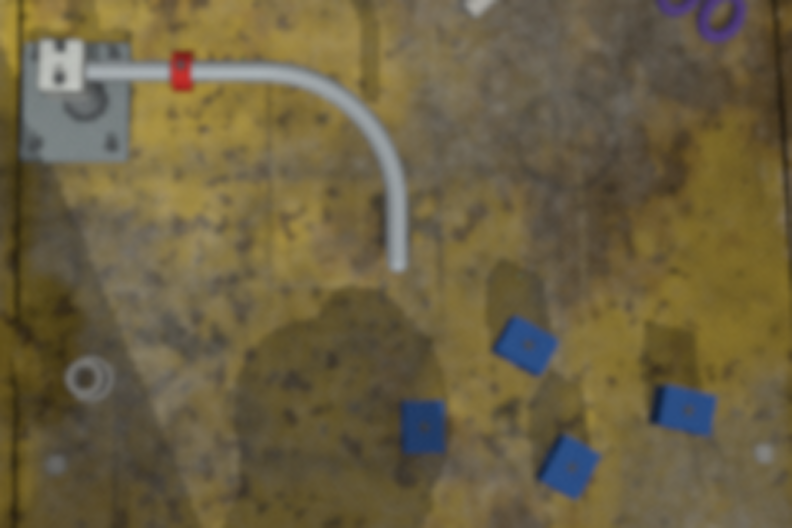

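View pics/s1.png

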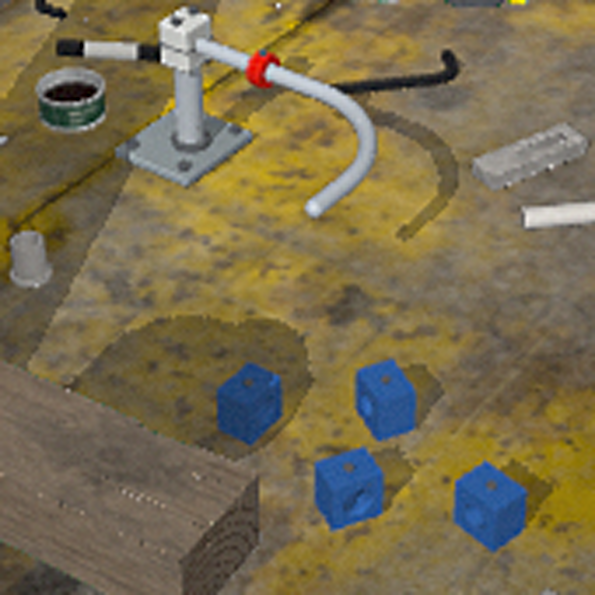

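The crops show the target block's top face at about (685,410) in the enlarged top crop, with its width nearly along world y. The rod tip is at (398,268) and the collar at (181,71). Nothing stands between the block and the tip except the neighbouring blocks.

Run:
```python
from h import *
from scipy.optimize import least_squares
T=capture("top");S=capture("scene")
def greymask(im):
    h=cv2.cvtColor(im,cv2.COLOR_BGR2HSV); return cv2.inRange(h,(0,0,105),(180,75,255))
def model(p,W):  # signed dist to centreline in guide frame
    c,s=np.cos(p[2]),np.sin(p[2]); d=W[:,:2]-p[:2]; g=np.c_[c*d[:,0]+s*d[:,1],-s*d[:,0]+c*d[:,1]]
    r=np.hypot(g[:,0],g[:,1])-.09
    r=np.where(g[:,0]<0,-(g[:,1]+.09),r); return np.where((g[:,1]>0)&(g[:,0]>0),g[:,0]-.09,r),g
tot=[]
for n,c,roi in(("T",T,(240,165,335,246)),("S",S,(240,178,302,236))):
    x0,y0,x1,y1=roi; im=c["color"]; m=greymask(im); k=np.zeros_like(m);k[y0:y1,x0:x1]=m[y0:y1,x0:x1]
    uv=np.argwhere(k>0)[:,::-1]
    W=onz(c,uv,.11)
    p=np.array([.56,.06,0.]); 
    for it in range(6):
        r,g=model(p,W); tol=[.03,.02,.012,.009,.009,.009][it]
        ok=(abs(r)<tol)&(g[:,1]<.1)
        p=least_squares(lambda q:model(q,W[ok])[0],p,loss="soft_l1",f_scale=.004).x
    r,g=model(p,W);ok=abs(r)<.009
    a=ok&(g[:,0]<0)
    print(n,p[:2].round(4),np.degrees(p[2]).round(2),ok.sum(),"rms",r[ok].std().round(4),"minx(tip -.045):",np.sort(g[a,0])[:4].round(4))
    for lab,s in(("str1",a),("bend",ok&(g[:,0]>0)&(g[:,1]<0)),("str2",ok&(g[:,1]>0))): print(lab,s.sum(),r[s].mean().round(4))
    cy,sy=np.cos(p[2]),np.sin(p[2])
    k,l,st,ce=cv2.connectedComponentsWithStats(red(im)[y0:y1,x0:x1]); i=1+st[1:,4].argmax()
    w=onz(c,ce[i]+[x0,y0],.11); print("collar ctr g",model(p,w)[1].round(4))
    # blocks
    for e in cv2.findContours(blue(im),cv2.RETR_EXTERNAL,cv2.CHAIN_APPROX_NONE)[0]:
        if 100<cv2.contourArea(e)<600:
            b=e[:,0]
            if n=="T":
                q=cv2.boxPoints(cv2.minAreaRect(onz(c,b,.036)[:,:2].astype(np.float32)*1000)); (ctr,wh,an)=cv2.minAreaRect(onz(c,b,.036)[:,:2].astype(np.float32)*1000); print("blk",np.round(ctr,1),np.round(wh,1),round(an,1))
# target block, top-face by brightness
for n,c,(u,v) in(("T",T,(407,284)),("S",S,(329,314))):
    print(n); print(c["color"][v-12:v+13,u-12:u+13,0])
```

```text
T [0.5614 0.0631] -1.23 829 rms 0.0046 minx(tip -.045): [-0.0448 -0.0447 -0.0447 -0.0447]
str1 143 0.0005
bend 454 -0.0003
str2 232 0.0003
collar ctr g [[0.084  0.0553]]
blk [ 385.2 -145. ] [30.2 33.9] 60.8
blk [412.9 -44.7] [25.3 32. ] 88.5
blk [ 422.1 -227. ] [38.4 26.2] 75.3
blk [ 468.5 -119. ] [34.9 28. ] 61.3
blk [ 726.  -241.9] [26.9 38.5] 64.6
S [0.5605 0.0633] 0.44 408 rms 0.0049 minx(tip -.045): [-0.0526 -0.0505 -0.0492 -0.0485]
str1 81 0.0001
bend 183 0.0
str2 144 0.0001
collar ctr g [[0.09  0.053]]
T
[[ 39  34  29  30  29  29  33  33  34  39  38  35  32  30  29  32  33  38
   38  37  36  37  40  42  42]
 [ 39  35  30  31  30  32  33  33  35  38  38  34  32  31  31  30  35  38
   39  37  36  37  41  43  42]
 [ 39  35  31  32  33  36  36  35  35  37  35  35  33  32  31  31  33  36
   38  39  36  38  41  43  44]
 [ 43  39  35  35  37  40  45  49  48  45  41  39  36  33  32  32  32  36
   41  42  40  42  44  46  46]
 [ 49  43  40  42  43  49  63  78  82  76  69  62  52  43  40  37  36  37
   43  45  46  46  48  49  48]
 [ 53  44  43  46  50  60  83 106 116 112 106  98  87  75 
[... 3970 characters left out ...]
49 145 119 118 142 141 131 122 124 124
  124 125 126 139 121  42  27]
 [ 81  88  75  75  83 116 144 148 145 140 139 139 143 142 133 126 125 124
  124 128 129 138  89  45  38]
 [ 87  86  83  91  78  75  96 127 146 145 141 138 145 142 128 125 125 127
  128 129 136 105  53  34  45]
 [ 82  83  85  92  76  68  60  65 127 148 141 140 140 143 133 127 125 125
  132 119  94  66  58  59  70]
 [ 79  77  79  83  79  75  70  63  74 110 143 144 141 143 130 125 131 134
  113  87  79  72  56  60  68]
 [ 84  92  89  82  84  94  91  80  78  75  93 146 147 145 126 131 132 107
   69  57  77  71  59  49  53]
 [ 90  86  83  82  83  88  91  81  86  76  69  73 126 147 131 107  80  64
   60  63  75  68  61  55  50]]
```

Run:
```python
from h import *
T=capture("top");S=capture("scene")
for n,c,(u,v) in(("T",T,(408,284)),("S",S,(330,308))):
    w=255-c["color"][v-2:v+3,u-2:u+3,0].astype(float); w-=w.min(); yy,xx=np.mgrid[v-2:v+3,u-2:u+3]
    p=(np.sum(w*xx)/w.sum(),np.sum(w*yy)/w.sum()); print(n,p,onz(c,p,.036))
```

```text
T (np.float64(408.1720116618076), np.float64(283.89212827988337)) [[ 0.42181006 -0.23052648  0.036     ]]
S (np.float64(329.95604395604397), np.float64(308.17425431711143)) [[ 0.42106382 -0.23055812  0.036     ]]
```

>>> jog_arm(delta_pos=[[4, -5, 1], [8, -10, 1], [12, -15, 1], [16, -20, 1], [20, -25, 1], [24, -30, 1], [25, -36, 1], [25, -42, 1], [26, -48, 1], [26, -54, 1], [26, -60, 0], [26, -66, 0]], turn=[-10, -20, -30, -40, -50, -60, -70, -80, -90, -100, -110, -120], grip=[0, 0, 0, 0, 0, 0, 0, 0, 0, 0, 0, 0])

```text
time_s: 1.9
position: [0.4183, -0.0574, 0.2224]
tcp_rot: [[0.708, 0.706, 0.0], [0.706, -0.708, 0.0], [0.0, -0.0, -1.0]]
force: [1.2, -0.6, 0.4]
opening: 0.997
grasp_force: 0.0
```

>>> jog_arm(delta_pos=[[0, -4, 0], [0, -8, 0], [0.2, -12, -1], [0.2, -16, -3], [0.25, -17.4, -7], [0.25, -17.4, -12], [0.25, -17.4, -14], [0.25, -17.4, -14]], turn=[-10, -20, -30, -40, -50, -55.5, -55.5, -55.5], grip=[0.3, 0.3, 0.3, 0.3, 0.3, 0.3, 0.3, 0.3])

```text
time_s: 2.9
position: [0.4204, -0.229, 0.0813]
tcp_rot: [[0.984, -0.178, -0.003], [-0.178, -0.984, 0.002], [-0.003, -0.002, -1.0]]
force: [0.3, 1.0, -0.4]
opening: 0.7
grasp_force: 0.0
```

Run:
```python
from h import *
T=capture("top");S=capture("scene")
a=cv2.resize(T["color"][230:330,350:450],None,fx=4,fy=4,interpolation=cv2.INTER_CUBIC)
b=cv2.resize(S["color"][250:350,280:380],None,fx=4,fy=4,interpolation=cv2.INTER_CUBIC)
cv2.imwrite("pics/g1.png",np.hstack([a,b]))
```

```text
(no output)
```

View pics/g1.png

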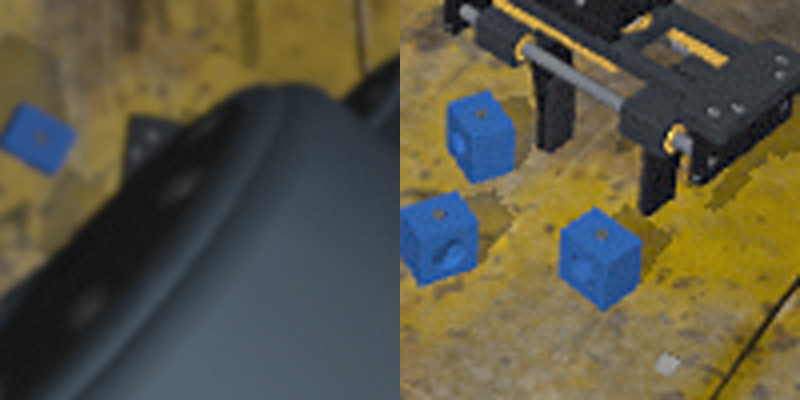

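The right half shows the open fingers above and straddling the target block; the left half is hidden by the arm. I'll go down and grip.

>>> jog_arm(delta_pos=[[0, 0, -3], [0, 0, -6], [0, 0, -7.5], [0, 0, -7.5], [0, 0, -7.5]], turn=[0, 0, 0, 0, 0], grip=[0.3, 0.3, 0.3, 0.3, 0.3])

```text
time_s: 3.62
position: [0.4219, -0.23, 0.0085]
tcp_rot: [[0.984, -0.177, 0.002], [-0.177, -0.984, -0.001], [0.002, 0.001, -1.0]]
force: [0.5, 0.4, -0.5]
opening: 0.701
grasp_force: 0.0
```

>>> jog_arm(delta_pos=[[0, 0, -0.35], [0, 0, -0.35], [0, 0, -0.35], [0, 0, -0.35], [0, 0, -0.35], [0, 0, -0.35], [0, 0, -0.35]], turn=[0, 0, 0, 0, 0, 0, 0], grip=[0.3, 0.6, 1, 1, 1, 1, 1])

```text
time_s: 4.5
position: [0.4213, -0.2296, 0.0041]
tcp_rot: [[0.984, -0.177, 0.0], [-0.177, -0.984, -0.0], [0.0, 0.0, -1.0]]
force: [-0.8, -0.3, 1.1]
opening: 0.419
grasp_force: 29.5
```

>>> jog_arm(delta_pos=[[0, 0, 2], [0, 0, 6], [0, 2, 9.2], [1, 6, 9.2], [2, 10, 9.2], [3, 14, 9.2], [3.5, 17, 9.2], [4, 19, 9.2], [4, 20.3, 9.2], [4, 20.3, 9.2], [4, 20.3, 9.2], [4, 20.3, 9.2]], turn=[0, 0, 0, 3, 6, 9.8, 9.8, 9.8, 9.8, 9.8, 9.8, 9.8], grip=[1, 1, 1, 1, 1, 1, 1, 1, 1, 1, 1, 1])

```text
time_s: 6.0
position: [0.4612, -0.0273, 0.096]
tcp_rot: [[1.0, -0.008, 0.0], [-0.008, -1.0, -0.0], [0.0, 0.0, -1.0]]
force: [0.7, -0.1, -1.3]
opening: 0.415
grasp_force: 29.5
```

Run:
```python
from h import *
T=capture("top");S=capture("scene");s=read_state();print(s["position"],s["tcp_rot"][:,0],s["opening"],s["force"])
p=s["position"]; print(proj(S,p+[0,0,.0139]),proj(T,p+[0,0,.0139]))
a=cv2.resize(T["color"][165:315,270:370],None,fx=4,fy=4,interpolation=cv2.INTER_CUBIC)
b=cv2.resize(S["color"][175:325,230:330],None,fx=4,fy=4,interpolation=cv2.INTER_CUBIC)
cv2.imwrite("pics/f1.png",np.hstack([a,b]))
```

```text
[ 0.46123161 -0.0271554   0.09606227] [ 9.99964626e-01 -8.41069308e-03  8.61343340e-05] 0.41985179328276045 [-0.29957211 -0.12534162 -1.8190172 ]
[[265.79206891 240.93355503]] [[321.46544262 266.77717676]]
```

View pics/f1.png

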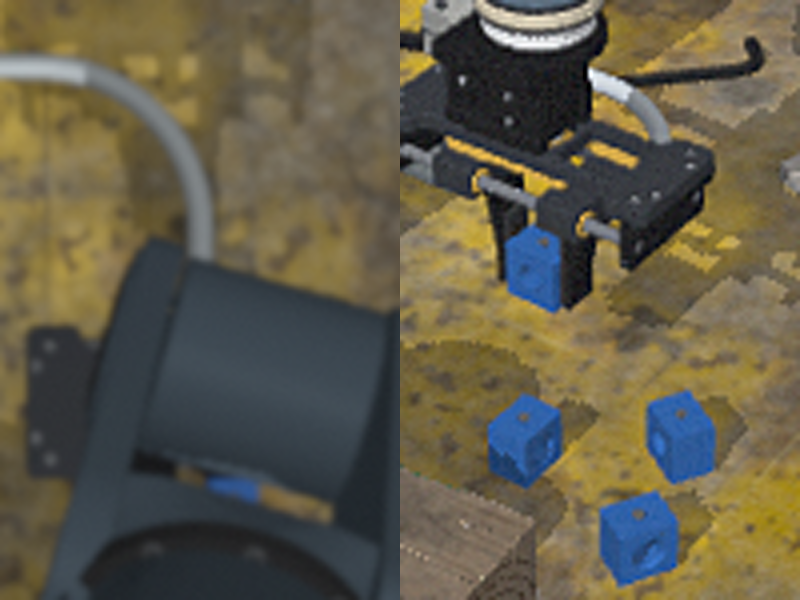

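The gripper holds the block in line with the rod, at scene (266,240), where the hand pose predicts it. Next I'll thread it on slowly.

>>> jog_arm(delta_pos=[[1.5, 0.05, 0], [3, 0.05, 0], [3.6, 0.05, 0], [4, 0.05, 0], [4.4, 0.05, 0], [4.7, 0.05, 0], [5, 0.05, 0], [5, 0.05, 0]], turn=[0, 0, 0, 0, 0, 0, 0, 0], grip=[1, 1, 1, 1, 1, 1, 1, 1])

```text
time_s: 7.1
position: [0.5114, -0.0261, 0.0961]
tcp_rot: [[1.0, -0.007, 0.0], [-0.007, -1.0, -0.0], [0.0, 0.0, -1.0]]
force: [0.3, -0.5, -1.0]
opening: 0.416
grasp_force: 29.5
```

>>> jog_arm(delta_pos=[[0.4, 0, 0], [0.8, 0, 0], [1.2, 0, 0], [1.6, 0, 0], [2, 0, 0], [2.4, 0, 0], [2.4, 0, 0], [2.4, 0, 0]], turn=[0, 0, 0, 0, 0, 0, 0, 0], grip=[1, 1, 1, 1, 1, 1, 1, 1])

```text
time_s: 8.1
position: [0.535, -0.0259, 0.096]
tcp_rot: [[1.0, -0.007, -0.0], [-0.007, -1.0, 0.0], [-0.0, -0.0, -1.0]]
force: [-0.1, 1.6, -0.9]
opening: 0.413
grasp_force: 29.5
```

Run:
```python
from h import *
T=capture("top");S=capture("scene");s=read_state();print(s["position"],s["tcp_rot"][:,0],s["opening"],s["force"],s["moment"])
a=cv2.resize(T["color"][165:315,270:370],None,fx=4,fy=4,interpolation=cv2.INTER_CUBIC)
b=cv2.resize(S["color"][165:265,230:330],None,fx=4,fy=6,interpolation=cv2.INTER_CUBIC)
cv2.imwrite("pics/f2.png",np.hstack([a,b]))
```

```text
[ 0.53492202 -0.02594644  0.0960203 ] [ 9.99973875e-01 -7.21635902e-03 -4.15821819e-04] 0.41727862938803534 [-0.0745926  -0.81585953 -1.46458697] [-0.05256381  0.13535098  0.00694478]
```

View pics/f2.png

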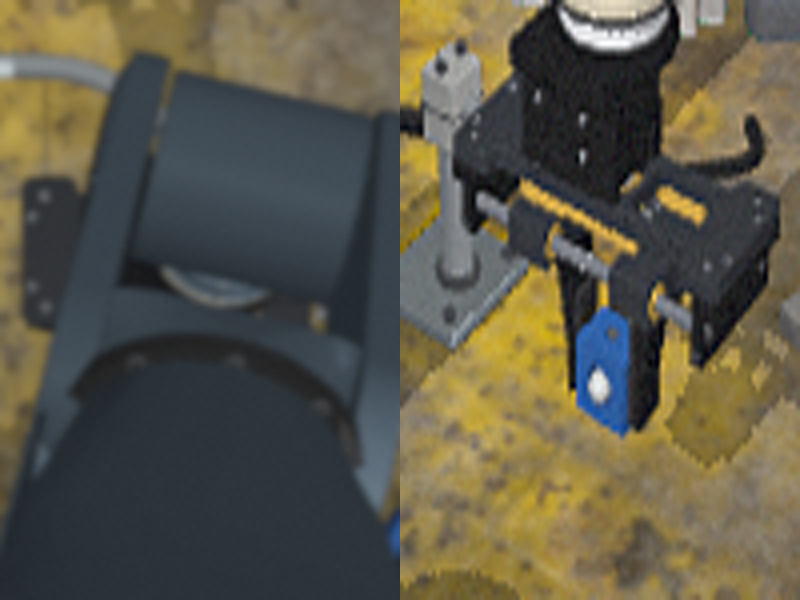

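The rod's round tip shows through the bore at about (598,385) in the right half, so the block is threaded. Now I'll go into the bend.

>>> jog_arm(delta_pos=[[0.6, -0.03, 0], [1.2, -0.05, 0], [1.8, -0.06, 0], [2.4, -0.06, 0], [3.0, -0.04, 0], [3.38, -0.02, 0], [3.76, 0.03, 0], [4.15, 0.09, 0], [4.15, 0.09, 0]], turn=[0, 0, 0, 0.4, 3, 5.4, 7.9, 10.4, 10.4], grip=[1, 1, 1, 1, 1, 1, 1, 1, 1])

```text
time_s: 9.32
position: [0.5771, -0.0249, 0.0959]
tcp_rot: [[0.985, 0.173, 0.0], [0.173, -0.985, 0.0], [0.0, -0.0, -1.0]]
force: [0.4, 0.8, -1.8]
opening: 0.413
grasp_force: 29.5
```

>>> jog_arm(delta_pos=[[0.38, 0.08, 0], [0.76, 0.17, 0], [1.14, 0.28, 0], [1.51, 0.4, 0], [1.87, 0.55, 0], [2.23, 0.7, 0], [2.58, 0.88, 0], [2.92, 1.06, 0], [2.92, 1.06, 0]], turn=[2.5, 5, 7.5, 10, 12.5, 15, 17.5, 20, 20], grip=[1, 1, 1, 1, 1, 1, 1, 1, 1])

```text
time_s: 10.45
position: [0.6059, -0.0143, 0.0959]
tcp_rot: [[0.867, 0.499, -0.0], [0.499, -0.867, 0.0], [-0.0, -0.0, -1.0]]
force: [0.4, 0.6, -0.6]
opening: 0.411
grasp_force: 29.5
```

>>> jog_arm(delta_pos=[[0.33, 0.2, 0], [0.66, 0.42, 0], [0.97, 0.65, 0], [1.28, 0.9, 0], [1.57, 1.15, 0], [1.85, 1.42, 0], [2.12, 1.7, 0], [2.38, 2.0, 0], [2.38, 2.0, 0]], turn=[2.5, 5, 7.5, 10, 12.5, 15, 17.5, 20, 20], grip=[1, 1, 1, 1, 1, 1, 1, 1, 1])

```text
time_s: 11.58
position: [0.6296, 0.0055, 0.096]
tcp_rot: [[0.644, 0.765, -0.0], [0.765, -0.644, -0.0], [-0.0, -0.0, -1.0]]
force: [-0.7, -0.4, -1.5]
opening: 0.416
grasp_force: 29.5
```

>>> jog_arm(delta_pos=[[0.24, 0.3, 0], [0.48, 0.62, 0], [0.69, 0.94, 0], [0.9, 1.28, 0], [1.08, 1.62, 0], [1.26, 1.97, 0], [1.41, 2.33, 0], [1.55, 2.69, 0], [1.55, 2.69, 0]], turn=[2.5, 5, 7.5, 10, 12.5, 15, 17.5, 20, 20], grip=[1, 1, 1, 1, 1, 1, 1, 1, 1])

```text
time_s: 12.7
position: [0.645, 0.0324, 0.096]
tcp_rot: [[0.343, 0.939, -0.0], [0.939, -0.343, -0.0], [-0.0, -0.0, -1.0]]
force: [0.3, 0.1, -1.1]
opening: 0.414
grasp_force: 29.5
```

>>> jog_arm(delta_pos=[[0.13, 0.37, 0], [0.24, 0.75, 0], [0.33, 1.12, 0], [0.4, 1.51, 0], [0.46, 1.89, 0], [0.51, 2.28, 0], [0.54, 2.65, 0], [0.56, 3.0, 0], [0.57, 3.5, 0], [0.58, 4.0, 0], [0.58, 4.0, 0]], turn=[2.5, 5, 7.5, 10, 12.5, 15, 17.5, 19.6, 19.6, 19.6, 19.6], grip=[1, 1, 1, 1, 1, 1, 1, 1, 1, 1, 1])

```text
time_s: 14.08
position: [0.6509, 0.0729, 0.096]
tcp_rot: [[0.007, 1.0, -0.0], [1.0, -0.007, 0.0], [0.0, -0.0, -1.0]]
force: [-0.1, -0.5, -0.8]
opening: 0.414
grasp_force: 29.5
```

>>> jog_arm(delta_pos=[[0, 0.4, 0], [0, 0.8, 0], [0, 1.2, 0], [-0.01, 1.6, 0], [-0.01, 1.8, 0], [-0.01, 1.8, 0]], turn=[0, 0, 0, 0, 0, 0], grip=[1, 1, 1, 1, 1, 1])

```text
time_s: 14.82
position: [0.6509, 0.0906, 0.096]
tcp_rot: [[0.007, 1.0, -0.0], [1.0, -0.007, 0.0], [0.0, -0.0, -1.0]]
force: [1.0, 0.5, -2.1]
opening: 0.416
grasp_force: 29.5
```

>>> jog_arm(delta_pos=[[0, 0.1, 0], [0, 0.2, 0], [0, 0.2, 0]], turn=[0, 0, 0], grip=[1, 1, 1])

```text
time_s: 15.2
position: [0.6509, 0.0924, 0.096]
tcp_rot: [[0.007, 1.0, -0.0], [1.0, -0.007, 0.0], [0.0, -0.0, -1.0]]
force: [0.8, 1.3, -2.1]
opening: 0.413
grasp_force: 29.5
```

>>> jog_arm(delta_pos=[[0, 0.05, 0], [0, 0.1, 0], [0, 0.1, 0]], turn=[0, 0, 0], grip=[1, 1, 1])

```text
time_s: 15.58
position: [0.6509, 0.0934, 0.0961]
tcp_rot: [[0.007, 1.0, -0.0], [1.0, -0.007, -0.0], [-0.0, -0.0, -1.0]]
force: [0.1, 0.5, -1.9]
opening: 0.413
grasp_force: 29.5
```

>>> jog_arm(delta_pos=[[0, 0.05, 0], [0, 0.1, 0], [0, 0.1, 0]], turn=[0, 0, 0], grip=[1, 1, 1])

```text
time_s: 15.95
position: [0.6509, 0.0944, 0.0961]
tcp_rot: [[0.007, 1.0, 0.0], [1.0, -0.007, -0.0], [-0.0, 0.0, -1.0]]
force: [0.1, -0.2, -2.0]
opening: 0.414
grasp_force: 29.5
```

>>> jog_arm(delta_pos=[[0, 0.05, 0], [0, 0.1, 0], [0, 0.1, 0]], turn=[0, 0, 0], grip=[1, 1, 1])

```text
time_s: 16.32
position: [0.6509, 0.0946, 0.096]
tcp_rot: [[0.007, 1.0, -0.0], [1.0, -0.007, -0.001], [-0.001, -0.0, -1.0]]
force: [0.1, -4.3, -1.8]
opening: 0.415
grasp_force: 29.4
```

The block has met the collar at y ≈ 0.0946. I'll press a little harder and hold.

>>> jog_arm(delta_pos=[[0, 0.04, 0], [0, 0.08, 0], [0, 0.08, 0], [0, 0.08, 0], [0, 0.08, 0]], turn=[0, 0, 0, 0, 0], grip=[1, 1, 1, 1, 1])

```text
time_s: 16.95
position: [0.6509, 0.0946, 0.096]
tcp_rot: [[0.007, 1.0, -0.0], [1.0, -0.007, -0.002], [-0.002, -0.0, -1.0]]
force: [-0.7, -6.7, -0.8]
opening: 0.411
grasp_force: 29.4
```

>>> jog_arm(delta_pos=[[0, 0.03, 0], [0, 0.03, 0], [0, 0.03, 0], [0, -0.1, 0], [0, -0.12, -0.1], [0, -0.12, -0.16], [0, -0.12, -0.16]], turn=[0, 0, 0, 0, 0, 0, 0], grip=[1, 1, 1, 1, 1, 1, 1])

```text
time_s: 17.82
position: [0.6512, 0.0946, 0.0947]
tcp_rot: [[0.007, 1.0, 0.001], [1.0, -0.007, -0.001], [-0.001, 0.001, -1.0]]
force: [-1.6, -5.2, 0.8]
opening: 0.415
grasp_force: 29.4
```

>>> jog_arm(delta_pos=[[0, -0.03, 0], [0, -0.03, 0], [0, -0.03, 0], [0, -0.03, 0], [0, -0.03, 0], [0, -0.03, 0]], turn=[0, 0, 0, 0, 0, 0], grip=[0.54, 0.5, 0.4, 0.2, 0.2, 0.2])

```text
time_s: 18.58
position: [0.6509, 0.0947, 0.0944]
tcp_rot: [[0.007, 1.0, -0.0], [1.0, -0.007, 0.0], [0.0, -0.0, -1.0]]
force: [1.0, 0.7, 0.0]
opening: 0.783
grasp_force: 0.0
```

>>> jog_arm(delta_pos=[[0, 0, 1], [0, 0, 3], [0, 0, 6], [0, 0, 10], [0, 0, 13], [-4, -2, 15], [-9, -5, 15], [-14, -9, 15], [-14, -14, 15], [-14, -18, 15], [-14, -22, 15], [-14, -22, 15]], turn=[0, 0, 0, 0, 0, 0, 0, 0, 0, 0, 0, 0], grip=[0.2, 0.2, 0.2, 0.2, 0.2, 0.2, 0.2, 0.2, 0.2, 0.2, 0.2, 0.2])

```text
time_s: 20.08
position: [0.5114, -0.1281, 0.2453]
tcp_rot: [[0.011, 1.0, 0.002], [1.0, -0.011, -0.001], [-0.001, 0.002, -1.0]]
force: [0.0, 0.4, 0.8]
opening: 0.799
grasp_force: 0.0
```

Run:
```python
from h import *
T=capture("top");S=capture("scene");s=read_state();print(s["time_s"],s["position"],s["opening"],s["force"])
a=cv2.resize(T["color"][150:250,200:300],None,fx=4,fy=4,interpolation=cv2.INTER_CUBIC)
b=cv2.resize(S["color"][150:250,220:320],None,fx=4,fy=4,interpolation=cv2.INTER_CUBIC)
cv2.imwrite("pics/e1.png",np.hstack([a,b]))
```

```text
20.175 [ 0.51070227 -0.125231    0.24485319] 0.799658667100407 [-0.13980209  0.00975465  0.06926728]
```

View pics/e1.png

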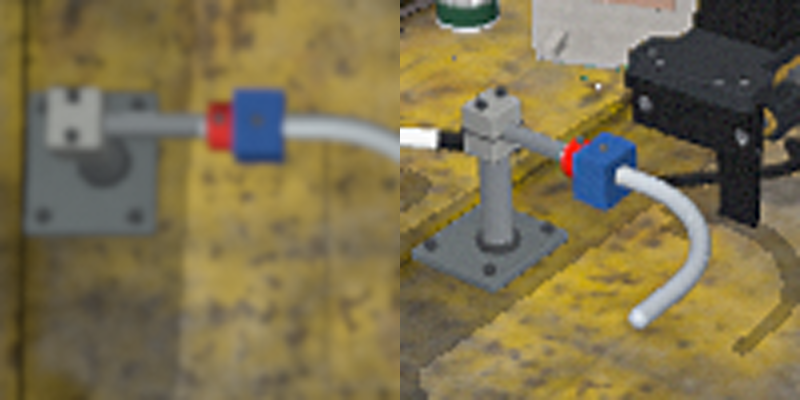

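The block at (258,125) in the left half sits flush against the red collar at (220,125). It's in line with the rod, and the gripper is clear.

```bash
python3 -c "
from rig import *
print(hand_in())"
```

```text
the job is handed in; nothing more can be done
None
```

The block is threaded round the bend, was pressed against the red collar at about 7 N, and is now released and resting flush against it; the job is handed in, and no verdict came back.

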